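# Unlock a filter compartment with a hex key and open its lid

### The arm

A 7-joint arm with a two-finger parallel gripper is mounted at the origin on the work surface. World frame = base frame: x ahead of the robot, y to its left, z up, the work surface at z = 0. Lengths are in m, angles in rad, forces in N, time in s.
With the tool pointing down it reaches from about 0.4 to 0.85 m from the base axis. Payload 10.4 kg.
Tool frame: the origin (TCP) lies on the centre line of the jaws, within the pads' length; the fingertips stand 11 mm ahead of it and the grasp point (between the pads) lies 8 mm behind it (tip_reach is the distance from the TCP to the fingertips, in m); z points along the fingers, y is the line along which they close (so a half turn about z gives the same grasp; the last joint's range is limited). The gripper opens to 85 mm and grips with 20 to 120 N. Pads are 22 mm wide; open, the fingers measure 114 mm over their backs; the gripper's body (76 mm by 85 mm) begins 54 mm behind the grasp point. The pads swing forward as they close: fully open they stand 13 mm farther back than shut.
Start: joints at [1.111, 0.332, -0.065, 1.46, 0.022, 1.35, -0.088], TCP at [0.264, -0.566, 0.242] pointing down, gripper open.
Joint ranges: [-2.6, 2.6], [-0.5, 2.12], [-1.47, 1.34], [0.16, 2.42], [-1.27, 4.41], [0.06, 2.06], [-2.6, 2.6]. Speed limits (rad/s): [2.22, 2.22, 2.79, 2.79, 3.14, 3.14, 3.14].

### API

Orientations are given as a unit quaternion [x, y, z, w].
In Python, from workcell import get_obs, camera, hand_in, tip_reach gives the robot as it stands. The module is installed in compiled form; this text tells all that it offers.
- The arm moves only by the tool move_arm, never from a script. Its argument "plan" is a list of rows, each an object with "delta_pos": the shift along the tool's x, y, z in fractions of the full range, 1 being 600 mm, a list of three; "turn": the turn, a rotation vector about the tool's x, y, z in normalised numbers (1 is 2 pi rad), a list of three; "fingers": the closure, from 0 (fully open) to 1 (shut). A call has 1 to 12 rows; each row is the pose to reach, as a shift and turn from the pose commanded when the call began, along the tool's axes at that moment; what a row does not reach only later rows make up. A row lasts 1/8 s, in which the tool goes at most 62.5 mm and 10.7 degrees, less where a joint would pass 70% of its speed; a pose out of reach is approached as far as the arm can. A call with a gripper value outside its range is refused whole. The fingers move at their own pace and stop on an object; "force" is the grip in N (left out, the last holds). Time passes only in rows, so rows that repeat a pose let the fingers close. It gives the time, the measured TCP pose, the force, the opening and the grip force at its end, in the units of the state.
- get_obs(): the state, without advancing time (a new reading comes with each control period).
- camera(name): name is "scene" or "top" or "wrist"; returns a dict with "color" (400x640x3 uint8, red, green, blue), "range_z" (400x640 float32, m along the optical axis (not along the pixel's ray), 0 where there is no reading), "fx", "fy", "cx", "cy" (pixels), "R" (3x3) and "t" (3): a world point X has camera coordinates R X + t; the wrist camera has in their place "tool_from_camera" (4x4, takes a point from camera to tool coordinates, whose origin is the TCP and whose axes are the flange's). Camera axes: x right, y down, z forward; pixel columns grow to the right and rows downward; lengths in m; the calibration is good to about 2 mm. A picture is of the moment at which its call begins: read the wrist's pose just before it.
- hand_in(): hands the job in; it is judged then, once.
The state is a dict: "clock": time; "joint_pos": joint angles; "joint_velocities": joint speeds; "tau": joint torques, N m; "position": TCP position; "ee_rot": TCP orientation; "ft_force": force on the tool from outside, world axes, zero at the start; "torque": the same for the moment, N m; "grip_width": opening from 0.0 (shut) to 1.0 (fully open); "grasp_force": force on a finger pad.
Only numpy, scipy, OpenCV 4.12 (cv2) and the standard library are available. Lean on these libraries where they do the work, as an engineer would, in place of code of your own. Each camera call takes 0.05 s, during which the arm holds its last target. There are 200 camera calls.

### The job

Open the filter compartment of the white light-source unit beside the microscope: take the orange T-handled hex key from the tool stand, fit it into the recessed socket in the grey lid by turning it until it drops fully home, and turn the fastener a quarter turn anticlockwise to unlocked. Then take the key out and put it back upright, fully down, in its hole (the empty one) of the stand, and swing the lid up until it stands about upright on its own. Leave the blue driver and the other things on the desk where they are.

Things in the scene. Friction and masses are not known exactly. Their poses are not given: they have to be found in the camera images.
- unit: White light-source unit, an open box 200 (x) by 240 (y) by 85 mm high, fixed to the desk, under a grey lid 12 mm thick (lid top at z = 97 mm when shut). Origin: centre of its underside. Its x axis points from the front (robot side) to the hinge side; z up.
- lid (a joint): Lid hinge, rad: 0 shut, grows as the lid swings up, stop at 1.7. Stiff (1.2 N m friction): it stays where it is left and takes about 10 N at the handle to lift. Lid 0.5 kg. The locked fastener holds the lid down; it is clear of its keeper when the fastener is above about 1.15 rad.
- lid_hinge (a point): A point on the hinge axis, on the rear upper edge of the unit, in the middle of its width, 85 mm above the desk. The axis runs along the unit's y. Moves only with the unit.
- lid_handle (a point): Middle of the black bar handle on the lid: round bar 12 mm thick, 90 mm long between its posts, along the unit's y, centre 40 mm above the lid's top face. With the lid shut it lies at x = -178, y = +55, z = +52 mm from the hinge point in the unit's axes (the lid's front edge is 22 mm further forward); it swings up and back with the lid.
- socket (a point): Mouth centre of the hidden hexagonal socket, 14 mm below the collar's rim; with the lid shut 97 mm above the desk, and at x = -155, y = -60, z = +12 mm from the hinge point in the unit's axes. Hexagon 21 mm across flats, 12 mm deep, flat floor; its angle is random and not told, it accepts the key within about 5 degrees, every 60 degrees. Greased; z is its axis, up.
- socket_rim (a point): Rim centre of the steel collar round the socket (49 mm across at the rim, 58 mm at its foot), 111 mm above the desk while the lid is shut. Inside, from the rim down: a funnel 6 mm high narrowing from 37 mm, then a round bore 24.3 mm wide and 8 mm long, then the hexagon.
- fastener (a joint): Angle of the quarter-turn fastener in the lid, rad: 0 to 0.3 at the start (locked), grows anticlockwise seen from above, stop at 1.6; unlocked above 1.35. Turning needs about 0.1 N m; it stays where it is left. Only the hex socket turns it; forced hard against its stop the key slips round in it. It does not tell the hexagon's angle.
- key: Hex key: steel bar 20 mm across flats with an orange T-handle, upright in a hole of the stand (about 0.4 kg; stands in the socket too). Origin: centre of its lower tip; z to the handle; x along the handle. Handle 90 by 22 by 22 mm high, centre 111 mm above the tip. The last 3 mm taper to 16 mm and enter the socket at any angle; fully home the tip is 12 mm below the socket's mouth.
- driver: Not needed: a slotted driver with the same T-handle in blue and a round dark shaft of 20 mm, standing in the other hole of the stand. Origin at its lower tip, axes as for the key.
- stand: Black tool stand, block 90 (x) by 200 (y) by 60 mm high, fixed to the desk. Origin: centre of its underside. The two upright holes are on its y axis, 60 mm either side of the middle.
- stand_hole0 (a point): Centre of the mouth of the stand's hole at y = -60 mm, on its top face, 60 mm above the desk: 27 mm wide, 50 mm deep with a flat floor, chamfered by 3 mm. z up.
- stand_hole1 (a point): The same for the hole at y = +60 mm.
- wellplate: Bystander: clear culture plate 85 by 127 by 20 mm, near the stand. Origin under its centre.
- slidebox: Bystander: blue slide box 75 by 100 by 30 mm, behind the unit. Origin under its centre.
- bottle: Bystander: white bottle with a red cap, 68 mm wide, 160 mm high. Origin under its centre.
- objective: Bystander: steel microscope objective standing on its thread, 44 mm wide, 70 mm high. Origin under its centre.
- beaker: Bystander: glass beaker 80 mm wide, 100 mm high. Origin under its centre.
- mouse: Bystander: black computer mouse 110 by 62 by 32 mm. Origin under its centre.
- jar: Bystander: clear jar with a green cap, 80 mm wide, 75 mm high. Origin under its centre.
Things that resemble listed ones, but are neither listed nor needed, are in the scene too. What is shaped like the stand but green or purple is not meant.

How it is judged:
By the outcome, as a careful person would: the job done as asked, in the order asked, and still so for the second after the job is handed in, with the robot touching nothing.
It also fails if it takes over 72 s, if anything falls off the work surface, if the arm or the gripper's body presses on something with over 40 N, if the wrist force passes 120 N, or if a joint passes its speed limit or range.

## Working session

There is one attempt and no reset: what is moved stays moved. The work goes in short steps, Python scripts to look and compute and a tool call to move; the robot and the scene stay as the last step left them, time stands still between calls to the robot, and variables do not carry over. Pictures are saved under pics/ and viewed, at most 12 in all, crops included, and the job is handed in when it is done.

Besides the shell and the picture viewer there is one more tool, called by a JSON object that holds its "api" and its "payload", one argument or row to a line. move_arm: Moves the arm, as the interface text tells. Its arguments: {"type":"object","properties":{"plan":{"type":"array","items":{"type":"object","properties":{"delta_pos":{"type":"array","items":{"type":"number"}},"turn":{"type":"array","items":{"type":"number"}},"fingers":{"type":"number"}}}},"force":{"type":"number"}},"required":["plan"]}

```bash
mkdir -p pics
python3 - <<'E'
from workcell import *
import cv2,numpy as np
o=get_obs();print(o, tip_reach if not callable(tip_reach) else tip_reach())
for n in("scene","top"):
    c=camera(n);cv2.imwrite(f"pics/{n}0.png",c["color"][...,::-1]);np.savez(f"{n}0.npz",**c)
    print(n,c["fx"],c["cx"],c["cy"],c["R"].round(3).tolist(),c["t"])
E
```

```text
{'clock': 0.0, 'joint_pos': array([ 1.11138605,  0.33289373, -0.06469369,  1.46092722,  0.02160405,
        1.34991551, -0.08850103]), 'joint_velocities': array([-0.0001435 ,  0.0009868 , -0.00068929,  0.0011155 ,  0.00375163,
        0.0030062 , -0.00014505]), 'tau': array([-8.90526953e-04, -6.25444150e+01,  4.89601213e-02, -3.91609454e+01,
        1.62502105e-02,  9.89945547e-03, -8.83981869e-06]), 'position': array([ 0.26424611, -0.56599461,  0.241509  ]), 'ee_rot': array([ 9.76242417e-01,  2.16679993e-01, -1.92308785e-04, -6.98088489e-04]), 'ft_force': array([ 0.48487067,  0.52267154, -0.39860675]), 'torque': array([ 0.05004224, -0.00605873,  0.00540117]), 'grasp_force': 0.0, 'grip_width': 0.9966797439335431} 0.011
scene 361.722942909239 317.50340433706003 198.218528219881 [[-0.443, 0.896, -0.005], [0.712, 0.349, -0.61], [-0.545, -0.273, -0.793]] [ 0.2420676  -0.2928578   1.42182671]
top 408.4693830787169 316.2785178549837 198.14701788867606 [[-0.007, -1.0, 0.01], [-0.998, 0.006, -0.069], [0.069, -0.01, -0.998]] [-0.01612517  0.52396546  1.44114221]
```

View pics/scene0.png

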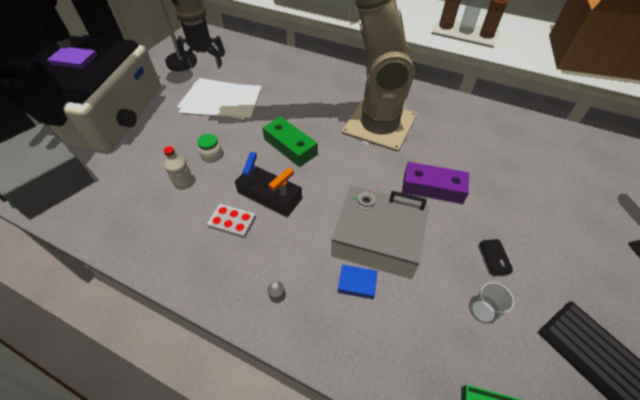

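View pics/top0.png

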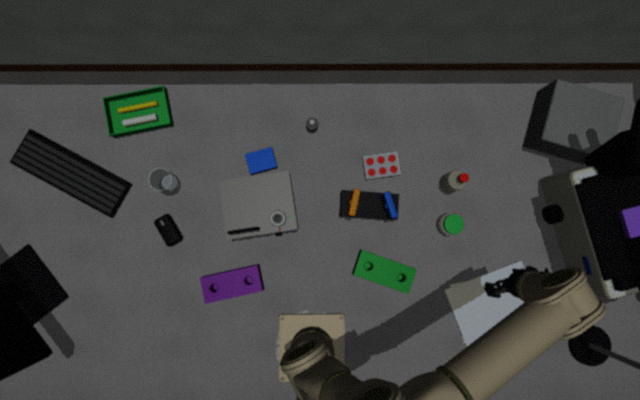

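The scene picture shows the unit (grey lid around (380,230)), the collar at (367,199) and the bar handle at (407,200). It also shows the black stand (268,190) with the orange key (282,180). The top view has the key at (354,203), the driver at (391,206), the collar at (278,218) and the handle at (243,231).

```bash
cat > h.py <<'E'
import numpy as np,cv2
def cloud(c):
    v,u=np.mgrid[:400,:640];z=c["range_z"]
    P=np.stack([(u-c["cx"])/c["fx"]*z,(v-c["cy"])/c["fy"]*z,z],-1)
    W=(P-c["t"])@c["R"]
    W[z==0]=np.nan
    return W
def onplane(c,uv,h):
    uv=np.atleast_2d(uv).astype(float)
    d=np.c_[(uv[:,0]-c["cx"])/c["fx"],(uv[:,1]-c["cy"])/c["fy"],np.ones(len(uv))]@c["R"]
    o=-c["t"]@c["R"]
    return (o+d*((h-o[2])/d[:,2])[:,None])
def rect(xy):
    (c,s,a)=cv2.minAreaRect((np.asarray(xy)*1000).astype(np.float32));return np.round(c,1),np.round(s,1),round(a,2)
E
python3 - <<'E'
from h import *
for n in("top","scene"):
    c=dict(np.load(n+"0.npz"));W=cloud(c);hsv=cv2.cvtColor(c["color"],cv2.COLOR_RGB2HSV)
    H,S,V=cv2.split(hsv)
    x,y,z=W[...,0],W[...,1],W[...,2]
    reg=(x>.35)&(x<.75)&(y<.3)&(y>-.35)
    print(n,"bg z",np.nanmedian(z[(x>.4)&(x<.5)&(abs(y+.4)<.1)]))
    for nm,m in(("orange",(H>5)&(H<18)&(S>150)&reg),("blue",(H>100)&(H<125)&(S>150)&reg&(y<-.1))):
        m2=m&(z>.122)
        print(nm,m.sum(),m2.sum(),rect(W[m][:,:2]),rect(W[m2][:,:2]) if m2.sum()>5 else '',np.nanpercentile(z[m],[5,50,95]).round(3))
        # plane casting of top-face pixels
        vv,uu=np.nonzero(m2); 
        if len(vv)>5: print("  plane",rect(onplane(c,np.c_[uu,vv],.132)[:,:2]))
    lid=reg&(abs(z-.097)<.006)&(y>-.05)
    lid=cv2.morphologyEx(lid.astype(np.uint8),cv2.MORPH_OPEN,np.ones((3,3)))
    k,l,st,_=cv2.connectedComponentsWithStats(lid);i=1+np.argmax(st[1:,4]);vv,uu=np.nonzero(l==i)
    print("lid",len(vv),rect(onplane(c,np.c_[uu,vv],.097)[:,:2]))
    s=reg&(abs(z-.060)<.006)&(V<70)&(y<-.08)
    s=s.astype(np.uint8);k,l,st,_=cv2.connectedComponentsWithStats(s);i=1+np.argmax(st[1:,4]);vv,uu=np.nonzero(l==i)
    print("stand",len(vv),rect(onplane(c,np.c_[uu,vv],.06)[:,:2]))
    hd=reg&(z>.125)&(z<.16)&(V<70)&(y>-.05)
    print("handle",hd.sum(),rect(W[hd][:,:2]) if hd.sum()>5 else '',np.nanmedian(z[hd]))
    cl=reg&(z>.103)&(z<.118)&(y>-.05)&(V>60)
    print("collar",cl.sum(),rect(W[cl][:,:2]) if cl.sum()>5 else '')
E
```

```text
top bg z 0.001536705913453984
orange 133 87 (array([ 490.5, -192.1]), array([125.8,  89.4]), 76.71) (array([ 502.2, -143.6]), array([22.3, 89. ]), 77.28) [0.057 0.129 0.136]
  plane (array([ 502.1, -143.1]), array([22.5, 88.9]), 76.7)
blue 240 188 (array([ 495.1, -270. ]), array([89.5, 41.9]), 20.12) (array([ 492.6, -263.1]), array([89.7, 23.4]), 17.35) [0.06  0.13  0.136]
  plane (array([ 492.1, -261.7]), array([89.4, 24.1]), 17.37)
lid 3444 (array([496.8, 178.6]), array([199.9, 240.2]), 8.22)
stand 699 (array([ 495.5, -227.2]), array([149.4,  89.9]), 85.53)
handle 113 (array([411.8, 220.4]), array([11.6, 97.3]), 8.23) 0.14194831846115627
collar 258 (array([498. , 177.2]), array([192.2, 236.7]), 7.71)
scene bg z 0.0014100687571141418
orange 275 199 (array([ 467.4, -175.6]), array([168. ,  78.5]), 40.57) (array([ 504.1, -142.4]), array([22.6, 91.4]), 76.4) [0.06  0.129 0.134]
  plane (array([ 508.5, -140. ]), array([26.2, 94.3]), 76.66)
blue 170 155 (array([ 496. , -259.2]), array([87.5, 21.2]), 17.81) (array([ 496.2, -259.7]), array([87.5, 20.1]), 17.81) [0.118 0.131 0.134]
  plane (array([ 498.9, -257.4]), array([90.8, 22.6]), 17.14)
lid 4723 (array([499.6, 179.9]), array([203.5, 239.8]), 8.19)
stand 1031 (array([ 501.8, -200.1]), array([200. ,  92.9]), 85.49)
handle 136 (array([413.9, 222.5]), array([13.5, 98.1]), 8.5) 0.14117580102520388
collar 172 (array([444.2, 180.6]), array([ 50.5, 192.3]), 7.5)
```

Run:
```python
import cv2,numpy as np
t=cv2.imread("pics/top0.png");s=cv2.imread("pics/scene0.png")
a=cv2.resize(t[160:250,210:410],None,fx=4,fy=4,interpolation=2)
b=cv2.resize(s[145:220,230:430],None,fx=3,fy=3,interpolation=2)
b=cv2.copyMakeBorder(b,0,0,0,200,0)
cv2.imwrite("pics/crop0.png",np.vstack([a,b])[:600])
```

```text
(no output)
```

View pics/crop0.png

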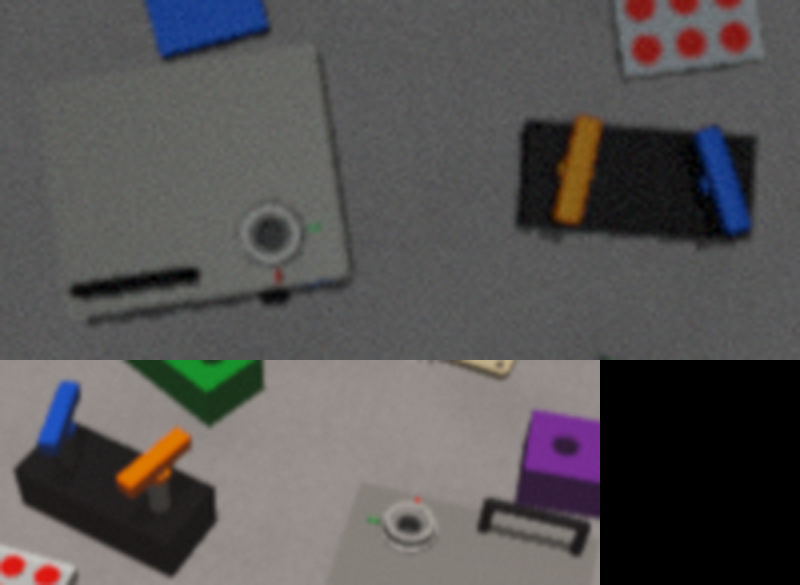

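The crop shows the key handle (578,170) tilted about -13° in yaw, with the collar at (270,233) and the bar handle at (135,282). Both views agree on the positions: the key is at about (0.503,-0.143). The unit centre is at about (0.498,0.179) with yaw 8.2°.

```bash
cat >> h.py <<'E'
from scipy.spatial.transform import Rotation as Ro
def down(yaw): # tool x at yaw (deg), z down
    return Ro.from_euler('z',yaw,degrees=True)*Ro.from_quat([1,0,0,0])
def delta(o,p,R):
    C=Ro.from_quat(o["ee_rot"])
    print("dpos",C.inv().apply(np.array(p)-o["position"]).round(4),"turn",(C.inv()*R).as_rotvec().round(4))
def st(o):
    C=Ro.from_quat(o["ee_rot"]);a=C.as_matrix()
    print("t",round(o["clock"],2),"p",o["position"].round(4),"yaw",np.degrees(np.arctan2(a[1,0],a[0,0])).round(2),"z",a[:,2].round(3),"f",o["ft_force"].round(1),"tq",o["torque"].round(2),"w",round(o["grip_width"],3),"g",round(o["grasp_force"],1),"j",o["joint_pos"].round(2))
E
python3 - <<'E'
from h import *;from workcell import *
o=get_obs();st(o);delta(o,[.503,-.143,.24],down(-13))
E
```

```text
t 0.1 p [ 0.2643 -0.566   0.2416] yaw 25.03 z [-0.001  0.001 -1.   ] f [-0.2  0.2 -0.5] tq [0.05 0.04 0.02] w 0.997 g 0.0 j [ 1.11  0.33 -0.06  1.46  0.02  1.35 -0.09]
dpos [ 0.3953 -0.2823  0.0019] turn [-1.200e-03  4.000e-04  6.637e-01]
```

The rows are not in the units I measure in: shifts go in shares of 600 mm and turns go in shares of 2 pi rad. I convert before sending: 0.395 m / 0.6 = 0.6583, -0.282 m / 0.6 = -0.47, 0.33 rad / 6.2832 = 0.0525.

{"api": "move_arm", "payload": {
  "plan": [
    {"delta_pos": [0.3333, -0.2333, 0], "turn": [0, 0, 0.0525], "fingers": 0},
    {"delta_pos": [0.6583, -0.47, 0.0033], "turn": [0, 0, 0.1057], "fingers": 0},
    {"delta_pos": [0.6583, -0.47, 0.0033], "turn": [0, 0, 0.1057], "fingers": 0},
    {"delta_pos": [0.6583, -0.47, 0.0033], "turn": [0, 0, 0.1057], "fingers": 0},
    {"delta_pos": [0.6583, -0.47, 0.0033], "turn": [0, 0, 0.1057], "fingers": 0},
    {"delta_pos": [0.6583, -0.47, 0.0033], "turn": [0, 0, 0.1057], "fingers": 0},
    {"delta_pos": [0.6583, -0.47, 0.0033], "turn": [0, 0, 0.1057], "fingers": 0},
    {"delta_pos": [0.6583, -0.47, 0.0033], "turn": [0, 0, 0.1057], "fingers": 0},
    {"delta_pos": [0.6583, -0.47, 0.0033], "turn": [0, 0, 0.1057], "fingers": 0},
    {"delta_pos": [0.6583, -0.47, 0.0033], "turn": [0, 0, 0.1057], "fingers": 0},
    {"delta_pos": [0.6583, -0.47, 0.0033], "turn": [0, 0, 0.1057], "fingers": 0}
  ]
}}

```text
clock: 1.48
position: [0.5024, -0.1452, 0.2402]
ee_rot: [0.993, -0.115, -0.0, 0.0]
ft_force: [-0.1, -0.8, 0.5]
grip_width: 1.002
grasp_force: 0.0
```

```bash
cat >> h.py <<'E'
def wrist(camera,o,name=None):
    c=camera("wrist");T=c["tool_from_camera"]
    C=Ro.from_quat(o["ee_rot"]).as_matrix()
    Rw=C@T[:3,:3];tw=C@T[:3,3]+o["position"]
    c["R"]=Rw.T;c["t"]=-Rw.T@tw
    if name:
        cv2.imwrite(f"pics/{name}.png",c["color"][...,::-1])
    return c
E
python3 - <<'E'
from h import *;from workcell import *
o=get_obs();st(o);c=wrist(camera,o,"w1");W=cloud(c)
H,S,V=cv2.split(cv2.cvtColor(c["color"],cv2.COLOR_RGB2HSV));z=W[...,2]
for m in((H>5)&(H<18)&(S>150)&(z>.124),(H>100)&(H<125)&(S>150)&(z>.124)):
    print(m.sum(),np.nanmedian(z[m]))
    if m.sum()>20: vv,uu=np.nonzero(m);print(rect(W[m][:,:2]),rect(onplane(c,np.c_[uu,vv],.132)[:,:2]))
E
```

```text
t 1.48 p [ 0.5024 -0.1452  0.2402] yaw -13.16 z [-0. -0. -1.] f [-0.1 -0.8  0.5] tq [0.03 0.04 0.01] w 1.002 g 0.0 j [ 0.53  0.13 -0.36  1.72  0.05  1.3  -1.64]
1969 0.13219776485651272
(array([ 503.6, -145.1]), array([21.8, 88.4]), 76.16) (array([ 504.3, -145.2]), array([21.4, 88.6]), 76.12)
2804 0.1321966077690736
(array([ 494.4, -264. ]), array([88.6, 22.6]), 16.91) (array([ 495.1, -262.1]), array([89.2, 22.9]), 16.77)
```

View pics/w1.png

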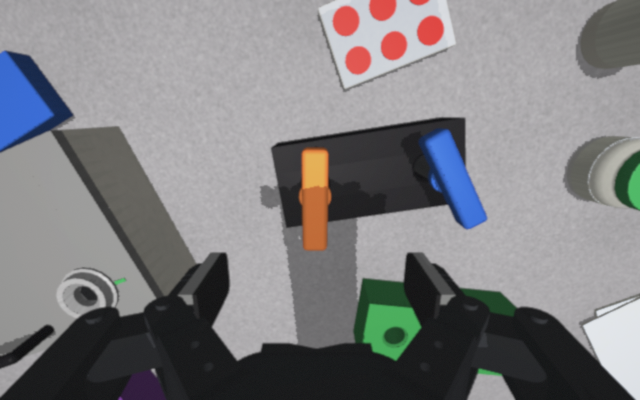

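The wrist view shows the key handle at (315,200) between the open fingers and the driver at (455,180), clear of them. Next I descend and grip.

Run:
```python
from h import *;from workcell import *
o=get_obs();delta(o,[.5038,-.1450,.113],down(-13.8))
```

```text
dpos [ 0.0013 -0.0005  0.1272] turn [0.0004 0.0002 0.0113]
```

Scaled: 0.127 m / 0.6 = 0.2117, 0.1 m / 0.6 = 0.1667, 0.011 rad / 6.2832 = 0.0018.

{"api": "move_arm", "payload": {
  "plan": [
    {"delta_pos": [0.0017, 0, 0.1], "turn": [0, 0, 0.0018], "fingers": 0},
    {"delta_pos": [0.0017, 0, 0.1667], "turn": [0, 0, 0.0018], "fingers": 0},
    {"delta_pos": [0.0017, 0, 0.2117], "turn": [0, 0, 0.0018], "fingers": 0.3},
    {"delta_pos": [0.0017, 0, 0.2117], "turn": [0, 0, 0.0018], "fingers": 0.6},
    {"delta_pos": [0.0017, 0, 0.2117], "turn": [0, 0, 0.0018], "fingers": 1},
    {"delta_pos": [0.0017, 0, 0.2117], "turn": [0, 0, 0.0018], "fingers": 1},
    {"delta_pos": [0.0017, 0, 0.2117], "turn": [0, 0, 0.0018], "fingers": 1},
    {"delta_pos": [0.0017, 0, 0.2117], "turn": [0, 0, 0.0018], "fingers": 1}
  ],
  "force": 60
}}

```text
clock: 2.52
position: [0.505, -0.1444, 0.115]
ee_rot: [0.993, -0.119, 0.001, 0.0]
ft_force: [-0.9, -0.6, 6.7]
grip_width: 0.247
grasp_force: 59.7
```

Run:
```python
from h import *;from workcell import *
o=get_obs();st(o)
```

```text
t 2.52 p [ 0.505  -0.1444  0.115 ] yaw -13.66 z [ 0.003 -0.001 -1.   ] f [-0.9 -0.6  6.7] tq [-0.14  0.24 -0.05] w 0.247 g 59.7 j [ 0.51  0.25 -0.36  1.86  0.1   1.05 -1.7 ]
```

Scaled: -0.14 m / 0.6 = -0.2333, -0.08 m / 0.6 = -0.1333.

{"api": "move_arm", "payload": {
  "plan": [
    {"delta_pos": [0, 0, -0.05], "turn": [0, 0, 0], "fingers": 1},
    {"delta_pos": [0, 0, -0.1333], "turn": [0, 0, 0], "fingers": 1},
    {"delta_pos": [0, 0, -0.2333], "turn": [0, 0, 0], "fingers": 1},
    {"delta_pos": [0, 0, -0.2333], "turn": [0, 0, 0], "fingers": 1},
    {"delta_pos": [0, 0, -0.2333], "turn": [0, 0, 0], "fingers": 1}
  ]
}}

```text
clock: 3.15
position: [0.5035, -0.1439, 0.2526]
ee_rot: [0.993, -0.119, -0.0, 0.0]
ft_force: [-0.4, -0.5, -4.9]
grip_width: 0.245
grasp_force: 59.7
```

Run:
```python
from h import *;from workcell import *
o=get_obs();st(o);delta(o,[.452,.112,.255],down(-13.8))
c=camera("scene");x=cv2.resize(c["color"][90:290,180:440,::-1],None,fx=3,fy=3,interpolation=2);
w=wrist(camera,o,"w2");W=cloud(w)
# shaft colour points below handle in hand
C=Ro.from_quat(o["ee_rot"])
for n,cc in(("scene",c),("wrist",w),("top",camera("top"))):
    P=C.inv().apply((cloud(cc)-o["position"]).reshape(-1,3)).reshape(400,640,3)
    m=(abs(P[...,0])<.03)&(abs(P[...,1])<.03)&(P[...,2]>.02)&(P[...,2]<.12)
    print(n,m.sum())
    for a in np.arange(.02,.12,.02):
        k=m&(P[...,2]>=a)&(P[...,2]<a+.02)
        if k.sum()>3: print(a.round(2),k.sum(),np.percentile(P[k],[5,50,95],axis=0).round(4).tolist())
cv2.imwrite("pics/s2.png",x)
```

```text
t 3.15 p [ 0.5035 -0.1439  0.2526] yaw -13.65 z [-0.001 -0.    -1.   ] f [-0.4 -0.5 -4.9] tq [-0.02  0.03 -0.03] w 0.245 g 59.7 j [ 0.53  0.13 -0.36  1.7   0.05  1.33 -1.65]
dpos [-0.1104 -0.2365 -0.0024] turn [0.0003 0.0009 0.0026]
scene 156
0.02 38 [[-0.0069, -0.012, 0.0221], [0.0054, -0.008, 0.0309], [0.0093, 0.0019, 0.0384]]
0.04 38 [[-0.0098, -0.0128, 0.0418], [0.0046, -0.0082, 0.0497], [0.008, 0.0032, 0.0591]]
0.06 40 [[-0.0056, -0.0115, 0.061], [0.005, -0.0085, 0.0696], [0.008, 0.0034, 0.0791]]
0.08 36 [[-0.0101, -0.0122, 0.0821], [0.004, -0.0075, 0.0908], [0.0085, 0.0031, 0.0987]]
0.1 4 [[0.0001, -0.0118, 0.1007], [0.0037, -0.0055, 0.1018], [0.0075, 0.0038, 0.1034]]
wrist 0
top 0
```

View pics/w2.png

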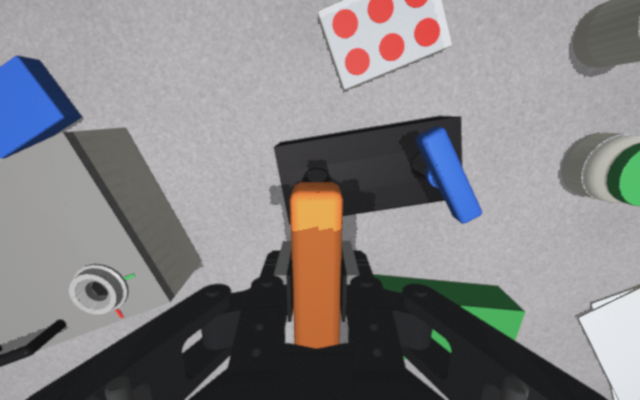

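The key is held upright at (316,250), with its hole at (316,172). The collar at (97,288) is visible, so I refine the collar and hole positions from this view.

Run:
```python
from h import *;from workcell import *
o=get_obs();w=wrist(camera,o);np.savez("w2.npz",**w);W=cloud(w);z=W[...,2]
m=(z>.108)&(z<.115)&(np.hypot(W[...,0]-.452,W[...,1]-.112)<.04)
vv,uu=np.nonzero(m);q=onplane(w,np.c_[uu,vv],.111)[:,:2]
print("rim",len(q),np.array(cv2.minEnclosingCircle((q*1000).astype(np.float32))[0]),cv2.minEnclosingCircle((q*1000).astype(np.float32))[1],rect(q))
t=dict(np.load("top0.npz"));T=cloud(t);z=T[...,2]
m=(z>.105)&(z<.118)&(np.hypot(T[...,0]-.452,T[...,1]-.112)<.04)
vv,uu=np.nonzero(m);q=onplane(t,np.c_[uu,vv],.111)[:,:2];print("rim top",len(q),cv2.minEnclosingCircle((q*1000).astype(np.float32)))
s=dict(np.load("scene0.npz"));T=cloud(s);z=T[...,2]
m=(z>.108)&(z<.118)&(np.hypot(T[...,0]-.452,T[...,1]-.112)<.04)
vv,uu=np.nonzero(m);q=onplane(s,np.c_[uu,vv],.111)[:,:2];print("rim scene",len(q),cv2.minEnclosingCircle((q*1000).astype(np.float32)))
```

```text
rim 1096 [453.08905029 108.84500122] 27.3529052734375 (array([451.8, 109. ]), array([49.1, 52.3]), 20.7)
rim top 127 ((448.6909484863281, 109.45210266113281), 26.79771614074707)
rim scene 116 ((453.7290954589844, 113.2606430053711), 26.019224166870117)
```

Run:
```python
from h import *
w=dict(np.load("w2.npz"));W=cloud(w);z=W[...,2]
# hole: pixels in stand area whose depth lies below top face
m=(z<.05)&(np.hypot(W[...,0]-.503,W[...,1]+.145)<.03)
print("hole px",m.sum())
vv,uu=np.nonzero(m);q=onplane(w,np.c_[uu,vv],.06)[:,:2]
if len(q)>3: print(rect(q),cv2.minEnclosingCircle((q*1000).astype(np.float32)))
```

```text
hole px 244
(array([ 509.3, -146.3]), array([25.5, 13.5]), 76.39) ((504.74810791015625, -145.28436279296875), 12.883562088012695)
```

Scaled: -0.236 m / 0.6 = -0.3933, -0.11 m / 0.6 = -0.1833.

{"api": "move_arm", "payload": {
  "plan": [
    {"delta_pos": [-0.0833, -0.1833, 0], "turn": [0, 0, 0], "fingers": 1},
    {"delta_pos": [-0.1833, -0.3933, 0], "turn": [0, 0, 0], "fingers": 1},
    {"delta_pos": [-0.1833, -0.3933, 0], "turn": [0, 0, 0], "fingers": 1},
    {"delta_pos": [-0.1833, -0.3933, 0], "turn": [0, 0, 0], "fingers": 1},
    {"delta_pos": [-0.1833, -0.3933, 0], "turn": [0, 0, 0], "fingers": 1},
    {"delta_pos": [-0.1833, -0.3933, 0], "turn": [0, 0, 0], "fingers": 1},
    {"delta_pos": [-0.1833, -0.3933, 0], "turn": [0, 0, 0], "fingers": 1}
  ]
}}

```text
clock: 4.22
position: [0.4531, 0.1097, 0.2528]
ee_rot: [0.993, -0.12, -0.0, 0.0]
ft_force: [-0.4, 0.5, -3.4]
grip_width: 0.249
grasp_force: 60.2
```

Run:
```python
from h import *;from workcell import *
o=get_obs();st(o);delta(o,[.452,.111,.212],down(-13.8))
w=wrist(camera,o,"w3");W=cloud(w);z=W[...,2]
m=(z>.108)&(z<.115)&(np.hypot(W[...,0]-.452,W[...,1]-.112)<.04)
vv,uu=np.nonzero(m);q=onplane(w,np.c_[uu,vv],.111)[:,:2]
print("rim",len(q),cv2.minEnclosingCircle((q*1000).astype(np.float32)),rect(q),q.min(0),q.max(0))
s=camera("scene");T=cloud(s);P=T-o["position"]
m=(np.hypot(P[...,0],P[...,1])<.03)&(P[...,2]<-.03)&(T[...,2]>.125);print("key scene",m.sum(),rect(T[m][:,:2]))
z=T[...,2];m=(z>.108)&(z<.1155)&(np.hypot(T[...,0]-.452,T[...,1]-.112)<.04);print("rim scene",m.sum(),rect(T[m][:,:2]))
cv2.imwrite("pics/s3.png",cv2.resize(s["color"][120:270,280:480,::-1],None,fx=4,fy=4,interpolation=2))
```

```text
t 4.22 p [0.4531 0.1097 0.2528] yaw -13.78 z [-0.001 -0.    -1.   ] f [-0.4  0.5 -3.4] tq [-0.04 -0.02  0.04] w 0.249 g 60.2 j [ 0.27  0.01 -0.6   1.82  0.    1.32 -2.14]
dpos [-0.0014 -0.001   0.0408] turn [0.0006 0.0006 0.0003]
rim 457 ((453.4270935058594, 110.11473846435547), 24.132673263549805) (array([464.7, 109.3]), array([48.3, 23.5]), 85.65) [0.45111502 0.08609317] [0.47646598 0.13420965]
key scene 125 (array([458. , 111.2]), array([21.4, 12.3]), 88.98)
rim scene 109 (array([453.5, 113.1]), array([49.9, 47.8]), 60.5)
```

View pics/s3.png

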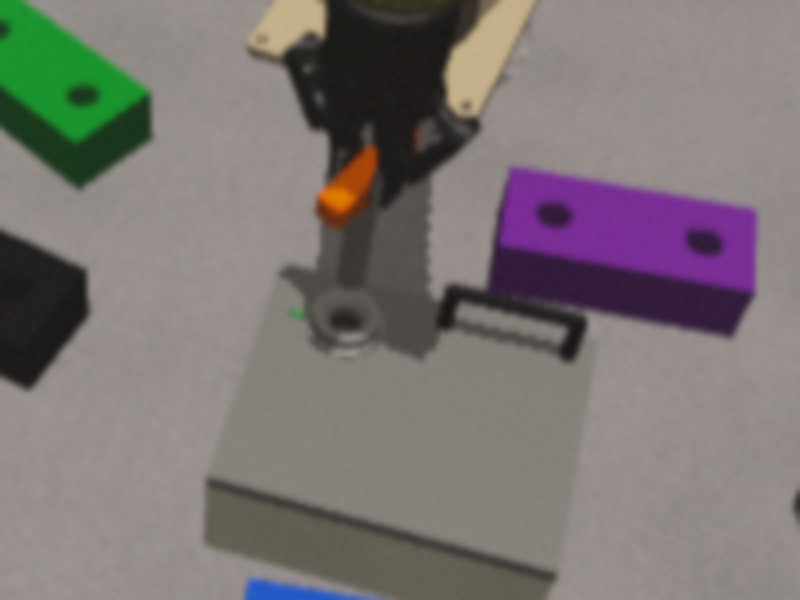

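The key hangs over the collar at (345,318), well centred. I descend into the funnel.

Scaled: 0.048 m / 0.6 = 0.08, 0.04 m / 0.6 = 0.0667.

{"api": "move_arm", "payload": {
  "plan": [
    {"delta_pos": [0, -0.0017, 0.0417], "turn": [0, 0, 0], "fingers": 1},
    {"delta_pos": [0, -0.0017, 0.0667], "turn": [0, 0, 0], "fingers": 1},
    {"delta_pos": [0, -0.0017, 0.08], "turn": [0, 0, 0], "fingers": 1},
    {"delta_pos": [0, -0.0017, 0.08], "turn": [0, 0, 0], "fingers": 1},
    {"delta_pos": [0, -0.0017, 0.08], "turn": [0, 0, 0], "fingers": 1}
  ]
}}

```text
clock: 4.95
position: [0.4534, 0.1122, 0.2059]
ee_rot: [0.993, -0.119, 0.0, 0.0]
ft_force: [0.1, -1.1, -4.7]
grip_width: 0.25
grasp_force: 60.1
```

```bash
python3 -c "
from h import *;from workcell import *
st(get_obs())"
```

```text
t 4.95 p [0.4534 0.1122 0.2059] yaw -13.66 z [ 0.001 -0.    -1.   ] f [ 0.1 -1.1 -4.7] tq [-0.28 -0.03 -0.  ] w 0.25 g 60.1 j [ 0.26  0.04 -0.61  1.88  0.03  1.22 -2.17]
```

Scaled: 0.01 m / 0.6 = 0.0167, 0.008 m / 0.6 = 0.0133.

{"api": "move_arm", "payload": {
  "plan": [
    {"delta_pos": [0, 0, 0.0067], "turn": [0, 0, 0], "fingers": 1},
    {"delta_pos": [0, 0, 0.0133], "turn": [0, 0, 0], "fingers": 1},
    {"delta_pos": [0, 0, 0.0167], "turn": [0, 0, 0], "fingers": 1},
    {"delta_pos": [0, 0, 0.0167], "turn": [0, 0, 0], "fingers": 1}
  ]
}}

```text
clock: 5.45
position: [0.4531, 0.1119, 0.195]
ee_rot: [0.993, -0.119, -0.0, 0.0]
ft_force: [1.0, -2.5, -4.8]
grip_width: 0.245
grasp_force: 60.1
```

```bash
python3 -c "
from h import *;from workcell import *
st(get_obs())"
```

```text
t 5.45 p [0.4531 0.1119 0.195 ] yaw -13.66 z [-0.    -0.001 -1.   ] f [ 1.  -2.5 -4.8] tq [-1.08 -0.48  0.01] w 0.245 g 60.1 j [ 0.26  0.05 -0.61  1.9   0.03  1.2  -2.17]
```

Scaled: 0.006 m / 0.6 = 0.01, 0.004 m / 0.6 = 0.0067.

{"api": "move_arm", "payload": {
  "plan": [
    {"delta_pos": [0, 0, 0.0067], "turn": [0, 0, 0], "fingers": 1},
    {"delta_pos": [0, 0, 0.01], "turn": [0, 0, 0], "fingers": 1},
    {"delta_pos": [0, 0, 0.01], "turn": [0, 0, 0], "fingers": 1}
  ]
}}

```text
clock: 5.82
position: [0.4534, 0.1121, 0.1899]
ee_rot: [0.993, -0.119, 0.0, 0.0]
ft_force: [0.3, -4.8, 4.3]
grip_width: 0.246
grasp_force: 61.5
```

```bash
python3 -c "
from h import *;from workcell import *
st(get_obs())"
```

```text
t 5.83 p [0.4534 0.1121 0.1899] yaw -13.66 z [ 0.001 -0.001 -1.   ] f [ 0.3 -4.8  4.3] tq [-1.6   0.11  0.03] w 0.246 g 61.5 j [ 0.26  0.06 -0.61  1.9   0.04  1.19 -2.18]
```

Contact came at tip z ≈ 0.085, which is fully home: the key happened to be aligned. I ease the side load and turn anticlockwise, checking torque.

Scaled: 0.001 m / 0.6 = 0.0017, -0.3 rad / 6.2832 = -0.0477.

{"api": "move_arm", "payload": {
  "plan": [
    {"delta_pos": [0, 0.0017, 0.0017], "turn": [0, 0, 0], "fingers": 1},
    {"delta_pos": [0, 0.0017, 0.0017], "turn": [0, 0, -0.0159], "fingers": 1},
    {"delta_pos": [0, 0.0017, 0.0017], "turn": [0, 0, -0.0318], "fingers": 1},
    {"delta_pos": [0, 0.0017, 0.0017], "turn": [0, 0, -0.0477], "fingers": 1},
    {"delta_pos": [0, 0.0017, 0.0017], "turn": [0, 0, -0.0477], "fingers": 1}
  ],
  "force": 90
}}

```text
clock: 6.45
position: [0.4538, 0.112, 0.1899]
ee_rot: [0.999, 0.032, 0.001, -0.0]
ft_force: [-1.1, -2.5, 10.2]
grip_width: 0.242
grasp_force: 92.0
```

```bash
python3 -c "
from h import *;from workcell import *
st(get_obs())"
```

```text
t 6.45 p [0.4538 0.112  0.1899] yaw 3.63 z [ 0.003  0.001 -1.   ] f [-1.1 -2.5 10.2] tq [-0.89  0.38 -0.  ] w 0.242 g 92.0 j [ 0.27  0.06 -0.62  1.91  0.04  1.18 -1.87]
```

Scaled: -0.45 rad / 6.2832 = -0.0716.

{"api": "move_arm", "payload": {
  "plan": [
    {"delta_pos": [0, 0, 0], "turn": [0, 0, -0.0239], "fingers": 1},
    {"delta_pos": [0, 0, 0], "turn": [0, 0, -0.0477], "fingers": 1},
    {"delta_pos": [0, 0, 0], "turn": [0, 0, -0.0716], "fingers": 1}
  ]
}}

```text
clock: 6.82
position: [0.4536, 0.1128, 0.1899]
ee_rot: [0.967, 0.256, 0.001, -0.001]
ft_force: [-1.4, -0.1, 9.4]
grip_width: 0.24
grasp_force: 91.9
```

```bash
python3 -c "
from h import *;from workcell import *
st(get_obs())"
```

```text
t 6.83 p [0.4536 0.1128 0.1899] yaw 29.63 z [ 0.002  0.002 -1.   ] f [-1.4 -0.1  9.4] tq [-0.01  0.67 -0.11] w 0.24 g 91.9 j [ 0.29  0.06 -0.64  1.9   0.04  1.18 -1.42]
```

Scaled: -0.55 rad / 6.2832 = -0.0875.

{"api": "move_arm", "payload": {
  "plan": [
    {"delta_pos": [0, 0, 0], "turn": [0, 0, -0.0239], "fingers": 1},
    {"delta_pos": [0, 0, 0], "turn": [0, 0, -0.0477], "fingers": 1},
    {"delta_pos": [0, 0, 0], "turn": [0, 0, -0.0716], "fingers": 1},
    {"delta_pos": [0, 0, 0], "turn": [0, 0, -0.0875], "fingers": 1},
    {"delta_pos": [0, 0, 0], "turn": [0, 0, -0.0955], "fingers": 1}
  ]
}}

```text
clock: 7.45
position: [0.4529, 0.1135, 0.1898]
ee_rot: [0.848, 0.529, 0.001, -0.001]
ft_force: [-4.4, 2.5, 12.7]
grip_width: 0.239
grasp_force: 92.3
```

```bash
python3 -c "
from h import *;from workcell import *
st(get_obs())"
```

```text
t 7.45 p [0.4529 0.1135 0.1898] yaw 63.9 z [ 0.001  0.002 -1.   ] f [-4.4  2.5 12.7] tq [ 0.55  1.56 -0.09] w 0.239 g 92.3 j [ 0.31  0.06 -0.66  1.9   0.04  1.19 -0.82]
```

Scaled: -0.001 m / 0.6 = -0.0017, -0.04 rad / 6.2832 = -0.0064.

{"api": "move_arm", "payload": {
  "plan": [
    {"delta_pos": [0, -0.0017, 0], "turn": [0, 0, -0.0064], "fingers": 1},
    {"delta_pos": [0, -0.0017, 0], "turn": [0, 0, -0.0127], "fingers": 1},
    {"delta_pos": [0, -0.0017, 0], "turn": [0, 0, -0.0191], "fingers": 1}
  ]
}}

```text
clock: 7.82
position: [0.4523, 0.1137, 0.1899]
ee_rot: [0.816, 0.579, 0.001, -0.0]
ft_force: [-3.6, 0.6, 11.9]
grip_width: 0.244
grasp_force: 92.1
```

```bash
python3 -c "
from h import *;from workcell import *
st(get_obs())"
```

```text
t 7.83 p [0.4523 0.1137 0.1899] yaw 70.7 z [ 0.002  0.002 -1.   ] f [-3.6  0.6 11.9] tq [ 0.31  1.09 -0.16] w 0.244 g 92.1 j [ 0.31  0.06 -0.67  1.91  0.04  1.19 -0.71]
```

Scaled: -0.06 rad / 6.2832 = -0.0095.

{"api": "move_arm", "payload": {
  "plan": [
    {"delta_pos": [0, 0, 0], "turn": [0, 0, -0.0048], "fingers": 1},
    {"delta_pos": [0, 0, 0], "turn": [0, 0, -0.0095], "fingers": 1},
    {"delta_pos": [0, 0, 0], "turn": [0, 0, -0.0143], "fingers": 1}
  ]
}}

```text
clock: 8.2
position: [0.4522, 0.1138, 0.1898]
ee_rot: [0.789, 0.615, 0.001, -0.0]
ft_force: [-4.8, 0.4, 11.3]
grip_width: 0.241
grasp_force: 92.2
```

```bash
python3 -c "
from h import *;from workcell import *
st(get_obs())"
```

```text
t 8.2 p [0.4522 0.1138 0.1898] yaw 75.85 z [ 0.001  0.002 -1.   ] f [-4.8  0.4 11.3] tq [ 0.32  1.22 -0.11] w 0.241 g 92.2 j [ 0.32  0.06 -0.67  1.91  0.04  1.19 -0.62]
```

Scaled: -0.06 rad / 6.2832 = -0.0095.

{"api": "move_arm", "payload": {
  "plan": [
    {"delta_pos": [0, 0, 0], "turn": [0, 0, -0.0048], "fingers": 1},
    {"delta_pos": [0, 0, 0], "turn": [0, 0, -0.0095], "fingers": 1},
    {"delta_pos": [0, 0, 0], "turn": [0, 0, -0.0127], "fingers": 1}
  ]
}}

```text
clock: 8.57
position: [0.4521, 0.1138, 0.1898]
ee_rot: [0.764, 0.646, 0.001, -0.0]
ft_force: [-4.8, 1.3, 11.9]
grip_width: 0.239
grasp_force: 92.3
```

```bash
python3 -c "
from h import *;from workcell import *
st(get_obs())"
```

```text
t 8.57 p [0.4521 0.1138 0.1898] yaw 80.42 z [ 0.001  0.002 -1.   ] f [-4.8  1.3 11.9] tq [ 0.37  1.43 -0.13] w 0.239 g 92.3 j [ 0.32  0.06 -0.67  1.91  0.04  1.19 -0.54]
```

Scaled: -0.06 rad / 6.2832 = -0.0095.

{"api": "move_arm", "payload": {
  "plan": [
    {"delta_pos": [0, 0, 0], "turn": [0, 0, -0.0048], "fingers": 1},
    {"delta_pos": [0, 0, 0], "turn": [0, 0, -0.0095], "fingers": 1}
  ]
}}

```text
clock: 8.82
position: [0.452, 0.1138, 0.1898]
ee_rot: [0.744, 0.668, 0.001, -0.0]
ft_force: [-4.7, 1.0, 13.2]
grip_width: 0.24
grasp_force: 92.3
```

```bash
python3 -c "
from h import *;from workcell import *
st(get_obs())"
```

```text
t 8.82 p [0.452  0.1138 0.1898] yaw 83.87 z [ 0.001  0.002 -1.   ] f [-4.7  1.  13.2] tq [ 0.29  1.54 -0.17] w 0.24 g 92.3 j [ 0.32  0.06 -0.68  1.9   0.04  1.19 -0.48]
```

Scaled: -0.06 rad / 6.2832 = -0.0095.

{"api": "move_arm", "payload": {
  "plan": [
    {"delta_pos": [0, 0, 0], "turn": [0, 0, -0.0048], "fingers": 1},
    {"delta_pos": [0, 0, 0], "turn": [0, 0, -0.0095], "fingers": 1},
    {"delta_pos": [0, 0, 0], "turn": [0, 0, -0.0095], "fingers": 1}
  ]
}}

```text
clock: 9.2
position: [0.4519, 0.1138, 0.1898]
ee_rot: [0.724, 0.69, 0.001, -0.001]
ft_force: [-6.3, 1.1, 13.4]
grip_width: 0.237
grasp_force: 92.4
```

```bash
python3 -c "
from h import *;from workcell import *
st(get_obs())"
```

```text
t 9.2 p [0.4519 0.1138 0.1898] yaw 87.26 z [ 0.001  0.002 -1.   ] f [-6.3  1.1 13.4] tq [ 0.33  1.7  -0.26] w 0.237 g 92.4 j [ 0.32  0.06 -0.68  1.9   0.04  1.19 -0.42]
```

Torque is rising (0.11 → 0.26 N m), so this is the stop. I ease back slightly and pull the key straight out.

Scaled: -0.07 m / 0.6 = -0.1167, -0.05 m / 0.6 = -0.0833, 0.05 rad / 6.2832 = 0.008.

{"api": "move_arm", "payload": {
  "plan": [
    {"delta_pos": [0, -0.0017, 0], "turn": [0, 0, 0.008], "fingers": 1},
    {"delta_pos": [0, -0.0033, -0.0083], "turn": [0, 0, 0.008], "fingers": 1},
    {"delta_pos": [0, -0.0033, -0.0333], "turn": [0, 0, 0.008], "fingers": 1},
    {"delta_pos": [0, -0.0033, -0.0833], "turn": [0, 0, 0.008], "fingers": 1},
    {"delta_pos": [0, -0.0033, -0.1167], "turn": [0, 0, 0.008], "fingers": 1},
    {"delta_pos": [0, -0.0033, -0.1167], "turn": [0, 0, 0.008], "fingers": 1}
  ]
}}

```text
clock: 9.95
position: [0.4502, 0.1125, 0.2593]
ee_rot: [0.741, 0.672, 0.001, 0.0]
ft_force: [-0.0, -0.0, -4.1]
grip_width: 0.241
grasp_force: 90.3
```

Run:
```python
from h import *;from workcell import *
o=get_obs();st(o)
C=Ro.from_quat(o["ee_rot"]);cc=camera("scene");P=C.inv().apply((cloud(cc)-o["position"]).reshape(-1,3)).reshape(400,640,3)
m=(abs(P[...,0])<.03)&(abs(P[...,1])<.03)&(P[...,2]>.02)&(P[...,2]<.115)
for a in np.arange(.02,.12,.02):
    k=m&(P[...,2]>=a)&(P[...,2]<a+.02)
    if k.sum()>3: print(a.round(2),k.sum(),np.percentile(P[k],[5,50,95],axis=0).round(4).tolist())
delta(o,[.5048,-.1448,.26],down(o and -13.8))
for yaw in (-13.8,30,60): delta(o,[.5048,-.1448,.26],down(yaw))
```

```text
t 9.95 p [0.4502 0.1125 0.2593] yaw 84.38 z [ 0.002  0.001 -1.   ] f [-0.  -0.  -4.1] tq [ 0.07 -0.05 -0.02] w 0.241 g 90.3 j [ 0.34 -0.   -0.67  1.81 -0.    1.33 -0.43]
0.02 42 [[-0.0103, 0.0016, 0.0215], [0.0007, 0.0092, 0.0315], [0.0088, 0.0127, 0.0397]]
0.04 41 [[-0.0087, -0.0, 0.0413], [0.0017, 0.0081, 0.0511], [0.0086, 0.0118, 0.0589]]
0.06 37 [[-0.0095, -0.0007, 0.0612], [0.0018, 0.0081, 0.0702], [0.0084, 0.0122, 0.0788]]
0.08 39 [[-0.0102, -0.0015, 0.0809], [0.0023, 0.0085, 0.0903], [0.0085, 0.0126, 0.099]]
dpos [-0.2507  0.0795 -0.0008] turn [ 6.0000e-04 -1.9000e-03  1.7136e+00]
dpos [-0.2507  0.0795 -0.0008] turn [ 6.0000e-04 -1.9000e-03  1.7136e+00]
dpos [-0.2507  0.0795 -0.0008] turn [ 0.0012 -0.0014  0.9492]
dpos [-0.2507  0.0795 -0.0008] turn [ 0.0015 -0.0011  0.4256]
```

Scaled: -0.25 m / 0.6 = -0.4167, -0.18 m / 0.6 = -0.3.

{"api": "move_arm", "payload": {
  "plan": [
    {"delta_pos": [-0.1, 0.0333, 0], "turn": [0, 0, 0], "fingers": 1},
    {"delta_pos": [-0.2, 0.0667, 0], "turn": [0, 0, 0], "fingers": 1},
    {"delta_pos": [-0.3, 0.1, 0], "turn": [0, 0, 0], "fingers": 1},
    {"delta_pos": [-0.4167, 0.1333, 0], "turn": [0, 0, 0], "fingers": 1},
    {"delta_pos": [-0.4167, 0.1333, 0], "turn": [0, 0, 0], "fingers": 1},
    {"delta_pos": [-0.4167, 0.1333, 0], "turn": [0, 0, 0], "fingers": 1},
    {"delta_pos": [-0.4167, 0.1333, 0], "turn": [0, 0, 0], "fingers": 1}
  ]
}}

```text
clock: 10.88
position: [0.5047, -0.1427, 0.2578]
ee_rot: [0.74, 0.672, 0.0, -0.001]
ft_force: [-0.2, 0.9, -3.9]
grip_width: 0.242
grasp_force: 90.1
```

Run:
```python
from h import *;from workcell import *
o=get_obs();st(o)
w=wrist(camera,o,"w4")
s=camera("scene");T=cloud(s);z=T[...,2]
m=(abs(z-.06)<.012)&(s["color"].max(2)<75)&(np.hypot(T[...,0]-.5,T[...,1]+.2)<.13)
vv,uu=np.nonzero(m);print("stand",m.sum(),rect(onplane(s,np.c_[uu,vv],.06)[:,:2]))
for n,c in(("scene",s),("wrist",w),("top",camera("top"))):
    T=cloud(c);m=(T[...,2]<.052)&(np.hypot(T[...,0]-.505,T[...,1]+.145)<.03)
    print(n,m.sum())
    if m.sum()>4: vv,uu=np.nonzero(m);q=(onplane(c,np.c_[uu,vv],.06)[:,:2]*1000).astype(np.float32);print(cv2.minEnclosingCircle(q),rect(q/1000))
delta(o,[.5048,-.1448,.18],down(84.4))
```

```text
t 10.88 p [ 0.5047 -0.1427  0.2578] yaw 84.48 z [-0.001  0.001 -1.   ] f [-0.2  0.9 -3.9] tq [0.04 0.01 0.02] w 0.242 g 90.1 j [ 0.58  0.13 -0.42  1.68  0.05  1.34  0.05]
stand 1320 (array([ 502.6, -199.2]), array([202.7,  96.4]), 85.96)
scene 33
((507.7770690917969, -140.61056518554688), 11.645488739013672) (array([ 508.1, -139.4]), array([20.4, 19.8]), 80.5)
wrist 234
((503.4398498535156, -141.6426239013672), 12.755217552185059) (array([ 503.8, -137.5]), array([13.7, 24.9]), 84.52)
top 6
((501.6140441894531, -134.32302856445312), 5.503962516784668) (array([ 501.6, -134.3]), array([ 3.5, 10.4]), 89.28)
dpos [-0.0022  0.0004  0.0778] turn [-0.0008 -0.0008  0.0014]
```

View pics/w4.png

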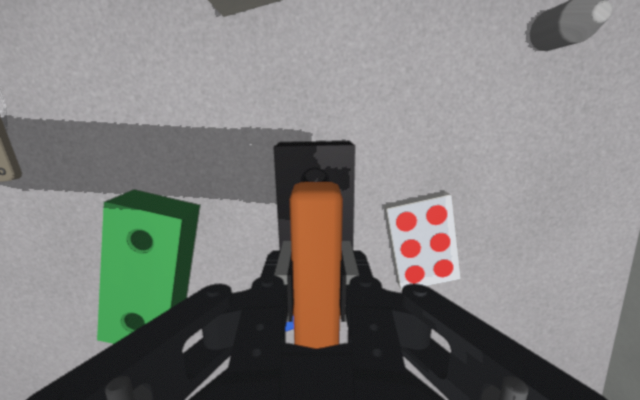

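The wrist view shows the hole mouth (315,175) directly ahead of the key handle and in line with it. I descend.

Scaled: 0.105 m / 0.6 = 0.175, 0.095 m / 0.6 = 0.1583.

{"api": "move_arm", "payload": {
  "plan": [
    {"delta_pos": [-0.0017, 0, 0.0667], "turn": [0, 0, 0], "fingers": 1},
    {"delta_pos": [-0.0017, 0, 0.1333], "turn": [0, 0, 0], "fingers": 1},
    {"delta_pos": [-0.0017, 0, 0.1583], "turn": [0, 0, 0], "fingers": 1},
    {"delta_pos": [-0.0017, 0, 0.175], "turn": [0, 0, 0], "fingers": 1},
    {"delta_pos": [-0.0017, 0, 0.175], "turn": [0, 0, 0], "fingers": 1}
  ]
}}

```text
clock: 11.65
position: [0.5045, -0.1444, 0.1532]
ee_rot: [0.741, 0.672, 0.0, -0.001]
ft_force: [-2.5, 5.8, -6.2]
grip_width: 0.238
grasp_force: 89.9
```

```bash
python3 -c "
from h import *;from workcell import *
st(get_obs())"
```

```text
t 11.65 p [ 0.5045 -0.1444  0.1532] yaw 84.39 z [-0.001  0.001 -1.   ] f [-2.5  5.8 -6.2] tq [ 1.6   0.81 -0.04] w 0.238 g 89.9 j [ 0.57  0.21 -0.42  1.82  0.09  1.13  0.02]
```

Scaled: 0.039 m / 0.6 = 0.065, -0.001 m / 0.6 = -0.0017.

{"api": "move_arm", "payload": {
  "plan": [
    {"delta_pos": [0.0033, -0.0017, 0], "turn": [0, 0, 0], "fingers": 1},
    {"delta_pos": [0.0033, -0.0017, 0.025], "turn": [0, 0, 0], "fingers": 1},
    {"delta_pos": [0.0033, -0.0017, 0.0467], "turn": [0, 0, 0], "fingers": 1},
    {"delta_pos": [0.0033, -0.0017, 0.06], "turn": [0, 0, 0], "fingers": 1},
    {"delta_pos": [0.0033, -0.0017, 0.065], "turn": [0, 0, 0], "fingers": 1},
    {"delta_pos": [0.0033, -0.0017, 0.065], "turn": [0, 0, 0], "fingers": 1}
  ]
}}

```text
clock: 12.4
position: [0.5041, -0.1437, 0.1152]
ee_rot: [0.741, 0.671, -0.0, 0.0]
ft_force: [-5.7, 4.9, 4.7]
grip_width: 0.24
grasp_force: 91.7
```

```bash
python3 -c "
from h import *;from workcell import *
st(get_obs())"
```

```text
t 12.4 p [ 0.5041 -0.1437  0.1152] yaw 84.32 z [ 0. -0. -1.] f [-5.7  4.9  4.7] tq [ 1.24  1.52 -0.01] w 0.24 g 91.7 j [ 0.56  0.25 -0.42  1.86  0.12  1.05 -0.  ]
```

Key is on the hole floor. I release and retreat upward.

Scaled: -0.13 m / 0.6 = -0.2167, -0.08 m / 0.6 = -0.1333.

{"api": "move_arm", "payload": {
  "plan": [
    {"delta_pos": [0.0017, -0.0017, 0], "turn": [0, 0, 0], "fingers": 0.5},
    {"delta_pos": [0.0017, -0.0017, 0], "turn": [0, 0, 0], "fingers": 0.2},
    {"delta_pos": [0.0017, -0.0017, 0], "turn": [0, 0, 0], "fingers": 0},
    {"delta_pos": [0.0017, -0.0017, 0], "turn": [0, 0, 0], "fingers": 0},
    {"delta_pos": [0.0017, -0.0017, -0.05], "turn": [0, 0, 0], "fingers": 0},
    {"delta_pos": [0.0017, -0.0017, -0.1333], "turn": [0, 0, 0], "fingers": 0},
    {"delta_pos": [0.0017, -0.0017, -0.2167], "turn": [0, 0, 0], "fingers": 0},
    {"delta_pos": [0.0017, -0.0017, -0.2167], "turn": [0, 0, 0], "fingers": 0},
    {"delta_pos": [0.0017, -0.0017, -0.2167], "turn": [0, 0, 0], "fingers": 0}
  ]
}}

```text
clock: 13.52
position: [0.5028, -0.1427, 0.2438]
ee_rot: [0.741, 0.671, -0.0, -0.0]
ft_force: [0.4, -0.5, -0.3]
grip_width: 1.0
grasp_force: 0.0
```

Run:
```python
from h import *;from workcell import *
o=get_obs();st(o);w=wrist(camera,o,"w5")
for n,c in(("wrist",w),("scene",camera("scene"))):
    W=cloud(c);z=W[...,2];H,S,V=cv2.split(cv2.cvtColor(c["color"],cv2.COLOR_RGB2HSV))
    m=(H>5)&(H<18)&(S>150)&(z>.12)&(z<.15)
    vv,uu=np.nonzero(m);q=onplane(c,np.c_[uu,vv],.132);P=W[m]
    A=np.c_[P[:,:2]-P[:,:2].mean(0),np.ones(len(P))];top=abs(P[:,2]-np.median(P[:,2]))<.006
    print(n,m.sum(),np.percentile(z[m],[5,50,95]),rect(q[:,:2]),"tilt",np.linalg.lstsq(A[top],P[top,2],rcond=None)[0])
    h=(V<70)&(z>.128)&(z<.16)&(np.hypot(W[...,0]-.413,W[...,1]-.222)<.08);print("handle",h.sum(),rect(W[h][:,:2]) if h.sum()>4 else "")
for yaw in (98.2,-81.8): delta(o,[.413,.2215,.24],down(yaw))
```

```text
t 13.53 p [ 0.5028 -0.1427  0.2438] yaw 84.32 z [-0. -0. -1.] f [ 0.4 -0.5 -0.3] tq [0.   0.02 0.01] w 1.0 g 0.0 j [ 0.58  0.13 -0.42  1.71  0.06  1.31  0.05]
wrist 2492 [0.12965295 0.13219844 0.13341014] (array([ 504. , -144.4]), array([89.3, 21.4]), 83.8) tilt [ 0.00748411 -0.00441611  0.13202292]
handle 0 
scene 715 [0.12208075 0.13218504 0.14789108] (array([-245.5,  161.9]), array([ 532.7, 1628.3]), 52.38) tilt [-0.00030678  0.00094354  0.13179416]
handle 130 (array([414.2, 222.5]), array([13.8, 98. ]), 6.52)
dpos [ 0.3535 -0.1254  0.0038] turn [-3.000e-04  1.000e-04 -2.423e-01]
dpos [ 0.3535 -0.1254  0.0038] turn [2.0000e-04 4.0000e-04 2.8993e+00]
```

The key is back: handle top at z 0.132, level, same as at the start. Next is the lid bar handle.

Scaled: 0.354 m / 0.6 = 0.59, 0.18 m / 0.6 = 0.3, -0.12 rad / 6.2832 = -0.0191.

{"api": "move_arm", "payload": {
  "plan": [
    {"delta_pos": [0.1, -0.0333, 0], "turn": [0, 0, -0.0064], "fingers": 0},
    {"delta_pos": [0.3, -0.1, 0.0033], "turn": [0, 0, -0.0191], "fingers": 0},
    {"delta_pos": [0.59, -0.2083, 0.0067], "turn": [0, 0, -0.0385], "fingers": 0},
    {"delta_pos": [0.59, -0.2083, 0.0067], "turn": [0, 0, -0.0385], "fingers": 0},
    {"delta_pos": [0.59, -0.2083, 0.0067], "turn": [0, 0, -0.0385], "fingers": 0},
    {"delta_pos": [0.59, -0.2083, 0.0067], "turn": [0, 0, -0.0385], "fingers": 0},
    {"delta_pos": [0.59, -0.2083, 0.0067], "turn": [0, 0, -0.0385], "fingers": 0},
    {"delta_pos": [0.59, -0.2083, 0.0067], "turn": [0, 0, -0.0385], "fingers": 0},
    {"delta_pos": [0.59, -0.2083, 0.0067], "turn": [0, 0, -0.0385], "fingers": 0}
  ]
}}

```text
clock: 14.75
position: [0.4141, 0.2206, 0.2398]
ee_rot: [0.656, 0.755, -0.0, -0.0]
ft_force: [0.3, 0.3, -0.4]
grip_width: 1.003
grasp_force: 0.0
```

Run:
```python
from h import *;from workcell import *
o=get_obs();st(o);w=wrist(camera,o,"w6");W=cloud(w);z=W[...,2];V=w["color"].max(2)
h=(z>.128)&(z<.16)&(np.hypot(W[...,0]-.413,W[...,1]-.222)<.07);print("handle",h.sum(),rect(W[h][:,:2]) if h.sum()>4 else "",np.median(z[h]))
delta(o,[.413,.2215,.133],down(98.2))
```

```text
t 14.75 p [0.4141 0.2206 0.2398] yaw 98.06 z [-0.001 -0.001 -1.   ] f [ 0.3  0.3 -0.4] tq [ 0.04 -0.02 -0.07] w 1.003 g 0.0 j [ 0.21  0.04 -0.8   1.82  0.03  1.29 -0.46]
handle 1708 (array([411.9, 222.1]), array([ 11.6, 100.8]), 8.33) 0.1425626797383847
dpos [ 0.0011 -0.0008  0.1068] turn [-0.0008  0.0005 -0.0025]
```

View pics/w6.png

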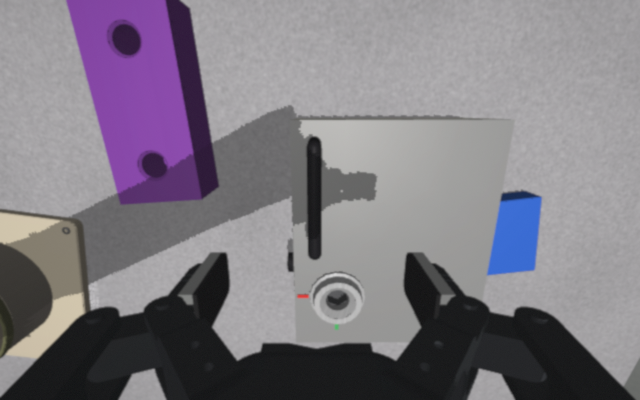

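The bar (314,198) lies in the jaws' line; the collar is at (337,298), clear of the fingers. I descend and grip lightly.

Scaled: 0.107 m / 0.6 = 0.1783, -0.0015 m / 0.6 = -0.0025.

{"api": "move_arm", "payload": {
  "plan": [
    {"delta_pos": [0.0017, -0.0025, 0.0833], "turn": [0, 0, 0], "fingers": 0},
    {"delta_pos": [0.0017, -0.0025, 0.15], "turn": [0, 0, 0], "fingers": 0},
    {"delta_pos": [0.0017, -0.0025, 0.1783], "turn": [0, 0, 0], "fingers": 0.3},
    {"delta_pos": [0.0017, -0.0025, 0.1783], "turn": [0, 0, 0], "fingers": 0.7},
    {"delta_pos": [0.0017, -0.0025, 0.1783], "turn": [0, 0, 0], "fingers": 1},
    {"delta_pos": [0.0017, -0.0025, 0.1783], "turn": [0, 0, 0], "fingers": 1},
    {"delta_pos": [0.0017, -0.0025, 0.1783], "turn": [0, 0, 0], "fingers": 1},
    {"delta_pos": [0.0017, -0.0025, 0.1783], "turn": [0, 0, 0], "fingers": 1}
  ],
  "force": 35
}}

```text
clock: 15.8
position: [0.4119, 0.223, 0.1345]
ee_rot: [0.655, 0.756, -0.0, 0.0]
ft_force: [-6.3, -1.9, 9.6]
grip_width: 0.123
grasp_force: 34.3
```

Run:
```python
from h import *;from workcell import *
o=get_obs();st(o)
a=np.radians(8.2);ux=np.array([np.cos(a),np.sin(a),0]);p0=o["position"]
C=Ro.from_quat(o["ee_rot"])
for d in (5,10,15,20,30,40,50,60,70,80,86,90):
    f=np.radians(d);r0=np.array([-.178,.052]);r=np.array([r0[0]*np.cos(f)+r0[1]*np.sin(f),-r0[0]*np.sin(f)+r0[1]*np.cos(f)])
    w=(r-r0)[0]*ux+np.array([0,0,(r-r0)[1]]);print(d,C.inv().apply(w).round(3))
```

```text
t 15.8 p [0.4119 0.223  0.1345] yaw 98.2 z [ 0.    -0.001 -1.   ] f [-6.3 -1.9  9.6] tq [-0.45  1.34  0.01] w 0.123 g 34.3 j [ 0.17  0.16 -0.81  1.96  0.13  1.08 -0.55]
5 [-0.     0.005 -0.015]
10 [-0.     0.012 -0.03 ]
15 [-0.     0.02  -0.044]
20 [-0.     0.029 -0.058]
30 [-0.     0.05  -0.082]
40 [-0.     0.075 -0.102]
50 [-0.     0.103 -0.118]
60 [-0.     0.134 -0.128]
70 [-0.     0.166 -0.133]
80 [-0.     0.198 -0.132]
86 [-0.     0.217 -0.129]
90 [-0.     0.23  -0.126]
```

Scaled: -0.03 m / 0.6 = -0.05, -0.015 m / 0.6 = -0.025.

{"api": "move_arm", "payload": {
  "plan": [
    {"delta_pos": [0, 0.005, -0.0133], "turn": [0, 0, 0], "fingers": 1},
    {"delta_pos": [0, 0.0083, -0.025], "turn": [0, 0, 0], "fingers": 1},
    {"delta_pos": [0, 0.0133, -0.0367], "turn": [0, 0, 0], "fingers": 1},
    {"delta_pos": [0, 0.02, -0.05], "turn": [0, 0, 0], "fingers": 1},
    {"delta_pos": [0, 0.02, -0.05], "turn": [0, 0, 0], "fingers": 1}
  ]
}}

```text
clock: 16.42
position: [0.4227, 0.2246, 0.1639]
ee_rot: [0.655, 0.756, -0.001, -0.001]
ft_force: [-12.0, -1.7, 3.6]
grip_width: 0.124
grasp_force: 35.3
```

```bash
python3 -c "
from h import *;from workcell import *
st(get_obs())"
```

```text
t 16.43 p [0.4227 0.2246 0.1639] yaw 98.22 z [-0.003 -0.001 -1.   ] f [-12.   -1.7   3.6] tq [-0.36  2.67 -0.06] w 0.124 g 35.3 j [ 0.18  0.15 -0.81  1.9   0.12  1.15 -0.53]
```

Scaled: -0.073 m / 0.6 = -0.1217, -0.063 m / 0.6 = -0.105.

{"api": "move_arm", "payload": {
  "plan": [
    {"delta_pos": [0, 0.01, -0.0233], "turn": [0, 0, 0], "fingers": 1},
    {"delta_pos": [0, 0.025, -0.0467], "turn": [0, 0, 0], "fingers": 1},
    {"delta_pos": [0, 0.0417, -0.0683], "turn": [0, 0, 0], "fingers": 1},
    {"delta_pos": [0, 0.06, -0.0883], "turn": [0, 0, 0], "fingers": 1},
    {"delta_pos": [0, 0.08, -0.105], "turn": [0, 0, 0], "fingers": 1},
    {"delta_pos": [0, 0.1017, -0.1217], "turn": [0, 0, 0], "fingers": 1},
    {"delta_pos": [0, 0.1017, -0.1217], "turn": [0, 0, 0], "fingers": 1}
  ]
}}

```text
clock: 17.3
position: [0.4844, 0.2335, 0.2393]
ee_rot: [0.655, 0.756, -0.0, 0.0]
ft_force: [-13.6, -3.3, 15.4]
grip_width: 0.122
grasp_force: 35.7
```

Run:
```python
from h import *;from workcell import *
o=get_obs();st(o);c=camera("scene");cv2.imwrite("pics/s7.png",cv2.resize(c["color"][100:300,270:510,::-1],None,fx=3,fy=3,interpolation=2))
```

```text
t 17.3 p [0.4844 0.2335 0.2393] yaw 98.19 z [-0. -0. -1.] f [-13.6  -3.3  15.4] tq [-0.92  3.27  0.  ] w 0.122 g 35.7 j [ 0.16  0.22 -0.79  1.66  0.16  1.32 -0.51]
```

View pics/s7.png

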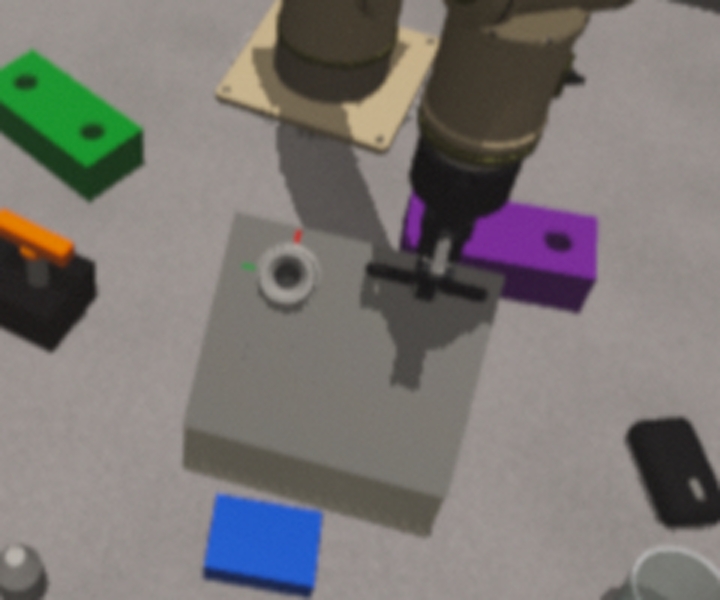

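The picture shows the lid lifted to about 40°, with the bar (425,280) still in the jaws. I continue along the arc.

Scaled: 0.091 m / 0.6 = 0.1517, 0.075 m / 0.6 = 0.125.

{"api": "move_arm", "payload": {
  "plan": [
    {"delta_pos": [0, 0.0233, -0.0183], "turn": [0, 0, 0], "fingers": 1},
    {"delta_pos": [0, 0.0467, -0.03], "turn": [0, 0, 0], "fingers": 1},
    {"delta_pos": [0, 0.0717, -0.04], "turn": [0, 0, 0], "fingers": 1},
    {"delta_pos": [0, 0.0983, -0.0467], "turn": [0, 0, 0], "fingers": 1},
    {"delta_pos": [0, 0.125, -0.0517], "turn": [0, 0, 0], "fingers": 1},
    {"delta_pos": [0, 0.1517, -0.055], "turn": [0, 0, 0], "fingers": 1},
    {"delta_pos": [0, 0.1517, -0.055], "turn": [0, 0, 0], "fingers": 1}
  ]
}}

```text
clock: 18.23
position: [0.5768, 0.2469, 0.2731]
ee_rot: [0.655, 0.755, 0.003, 0.001]
ft_force: [0.8, 1.0, 8.9]
grip_width: 0.122
grasp_force: 35.8
```

```bash
python3 -c "
from h import *;from workcell import *
st(get_obs())"
```

```text
t 18.23 p [0.5768 0.2469 0.2731] yaw 98.13 z [ 0.006  0.003 -1.   ] f [0.8 1.  8.9] tq [ 0.39 -0.03  0.09] w 0.122 g 35.8 j [ 0.07  0.41 -0.74  1.38  0.28  1.45 -0.52]
```

Scaled: 0.06 m / 0.6 = 0.1, 0.032 m / 0.6 = 0.0533.

{"api": "move_arm", "payload": {
  "plan": [
    {"delta_pos": [0, 0.0267, -0.0017], "turn": [0, 0, 0], "fingers": 1},
    {"delta_pos": [0, 0.0533, 0], "turn": [0, 0, 0], "fingers": 1},
    {"delta_pos": [0, 0.08, 0.0033], "turn": [0, 0, 0], "fingers": 1},
    {"delta_pos": [0, 0.1, 0.0083], "turn": [0, 0, 0], "fingers": 1},
    {"delta_pos": [0, 0.1, 0.0083], "turn": [0, 0, 0], "fingers": 1}
  ]
}}

```text
clock: 18.85
position: [0.6361, 0.2554, 0.2671]
ee_rot: [0.655, 0.755, 0.003, 0.001]
ft_force: [3.4, 3.8, 2.4]
grip_width: 0.119
grasp_force: 35.8
```

Run:
```python
from h import *;from workcell import *
st(get_obs());c=camera("scene");cv2.imwrite("pics/s8.png",cv2.resize(c["color"][90:290,270:510,::-1],None,fx=3,fy=3,interpolation=2))
```

```text
t 18.85 p [0.6361 0.2554 0.2671] yaw 98.12 z [ 0.005  0.003 -1.   ] f [3.4 3.8 2.4] tq [ 0.87 -0.67  0.07] w 0.119 g 35.8 j [ 0.01  0.54 -0.71  1.21  0.34  1.49 -0.51]
```

View pics/s8.png

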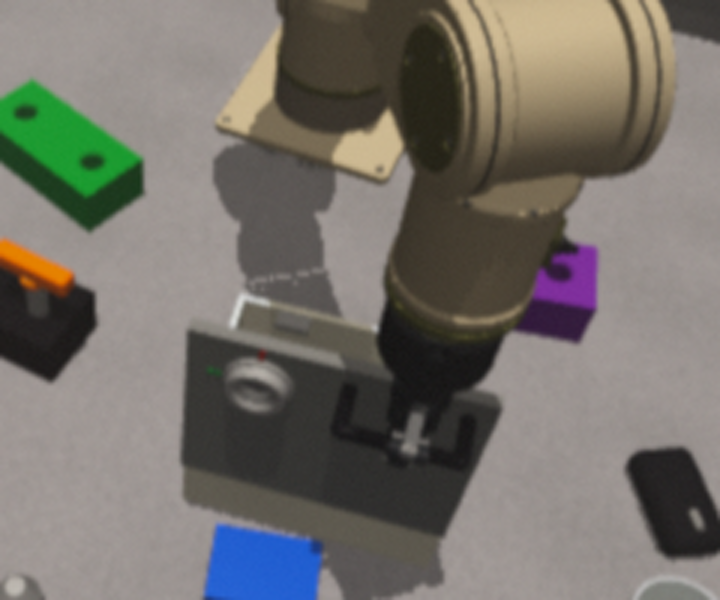

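The lid is about upright, with the bar in the jaws at (405,445). I open slightly, clear of the lid, and rise.

Scaled: -0.11 m / 0.6 = -0.1833, -0.01 m / 0.6 = -0.0167.

{"api": "move_arm", "payload": {
  "plan": [
    {"delta_pos": [0, 0, 0], "turn": [0, 0, 0], "fingers": 0.75},
    {"delta_pos": [0, 0, 0], "turn": [0, 0, 0], "fingers": 0.68},
    {"delta_pos": [0, 0, 0], "turn": [0, 0, 0], "fingers": 0.68},
    {"delta_pos": [0, 0, -0.0167], "turn": [0, 0, 0], "fingers": 0.68},
    {"delta_pos": [0, 0, -0.05], "turn": [0, 0, 0], "fingers": 0.68},
    {"delta_pos": [0, 0, -0.1], "turn": [0, 0, 0], "fingers": 0.68},
    {"delta_pos": [0, 0, -0.1833], "turn": [0, 0, 0], "fingers": 0.68},
    {"delta_pos": [0, 0, -0.1833], "turn": [0, 0, 0], "fingers": 0.68},
    {"delta_pos": [0, 0, -0.1833], "turn": [0, 0, 0], "fingers": 0.68}
  ]
}}

```text
clock: 20.02
position: [0.6336, 0.2548, 0.3744]
ee_rot: [0.655, 0.756, 0.0, 0.0]
ft_force: [-0.2, -0.5, -0.5]
grip_width: 0.317
grasp_force: 0.0
```

Run:
```python
from h import *;from workcell import *
o=get_obs();st(o);c=camera("scene");W=cloud(c)
a=np.radians(8.2);d=W-np.array([.597,.193,.085]);u=d[...,0]*np.cos(a)+d[...,1]*np.sin(a);v=-d[...,0]*np.sin(a)+d[...,1]*np.cos(a);h=d[...,2]
g=c["color"].astype(int);m=(abs(u)<.035)&(v>-.11)&(v<-.09)&(h>.03)&(h<.19)
p=np.polyfit(h[m],u[m],1);print(m.sum(),"lid lean deg from upright (back +)",np.degrees(np.arctan(p[0])),"offset",p[1],"top",h[m].max())
H,S,V=cv2.split(cv2.cvtColor(c["color"],cv2.COLOR_RGB2HSV))
for lo,hi in((5,18),(100,125)):
    k=(H>lo)&(H<hi)&(S>150)&(W[...,2]>.122)&(W[...,2]<.15)&(W[...,1]<-.08)&(W[...,0]>.4)&(W[...,0]<.6);print(rect(W[k][:,:2]),np.median(W[k][:,2]))
cv2.imwrite("pics/s9.png",cv2.resize(c["color"][90:290,230:490,::-1],None,fx=3,fy=3,interpolation=2))
```

```text
t 20.02 p [0.6336 0.2548 0.3744] yaw 98.2 z [ 0. -0. -1.] f [-0.2 -0.5 -0.5] tq [-0.01 -0.03  0.03] w 0.317 g 0.0 j [-0.04  0.53 -0.71  1.    0.34  1.71 -0.48]
284 lid lean deg from upright (back +) -0.9817115927102966 offset 0.0116964222502661 top 0.18962680637349638
(array([ 505.7, -143.2]), array([89.6, 23.4]), 84.87) 0.13088073607174391
(array([ 496.6, -259.9]), array([85.8, 21. ]), 16.58) 0.13109314716367879
```

View pics/s9.png

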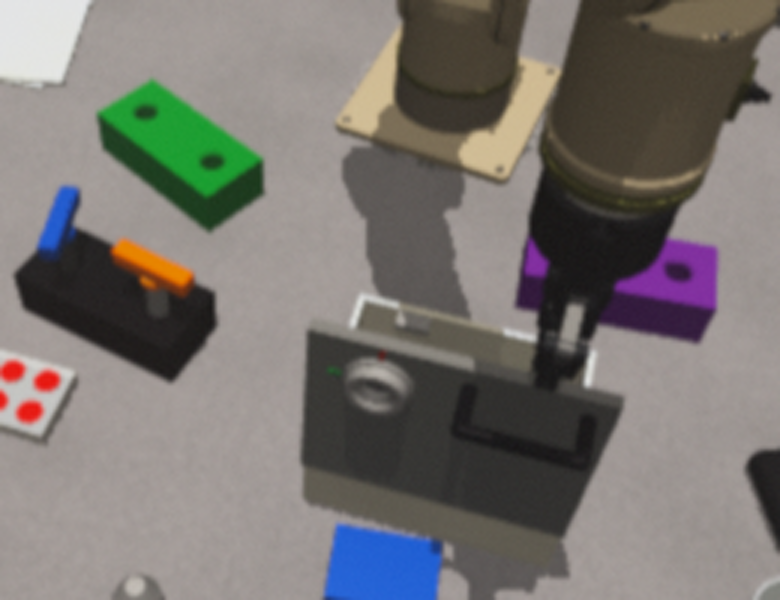

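The lid stands about 1° short of upright with the gripper clear above it. The key is upright in its hole at (155,270), and the driver (60,220) has not moved. I hand in.

```bash
python3 -c "
from workcell import *
print(hand_in())"
```

```text
the job is handed in; nothing more can be done
None
```

I handed the job in at about 20 s of the 72 s limit: the fastener was turned anticlockwise to its stop, the key is back fully down in its hole, and the lid stands about 1° short of upright on its own; no verdict came back.

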